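# Square a hard drive into the jig and shut the retaining bar

### The job

Slide the loose hard drive across the bed of the aluminium jig, without lifting or tipping it, until it sits square and flush against both yellow fences. Only then swing the red retaining bar all the way down over it, so that its nose drops in front of the drive, and let go. Leave everything else on the bench where it is.

Things in the scene. Friction and masses are not known exactly. Their poses are not given: they have to be found in the camera images.
- jig: Fixed aluminium bed plate, 10 mm thick, x = -200 to 40, y = -30 to 260 mm, with two yellow fences (14 mm thick, 18 mm above the bed) in a square corner. Origin: on the bench under the fences' inner corner, z up. Far fence's inner face: plane x = 0, y = 0 to 248 mm. Side fence's: plane y = 0, x = 0 to -185 mm. The seated drive's origin is at x = -51, y = 73.5, z = 10 mm.
- drive: Hard drive, black case, steel lid, white label with green stripe: 102 mm along its x, 147 mm along its y, 26 mm high, about 0.45 kg; too wide to grasp. Lies flat on the jig's bed, some centimetres off both fences and up to 0.28 rad askew; its x and y are roughly along the jig's. Origin: centre of its underside. It takes about 2 to 7 N to slide.
- bar (a joint): Hinge of the red retaining bar, rad. 0 = shut: bar level over the drive, pointing along the jig's -x; grows as it swings up; 1.57 = upright, 1.9 = end stop. Starts 1.3 to 1.7. Friction (0.16 N m) holds it where left. Its nose, 125 to 135 mm from the axis, reaches 19 mm below the bar's centre line and drops in front of the flush drive with 5 mm to spare; else it lands on the drive.
- bar_hinge (a point): Middle of the bar's hinge axis, which runs along the jig's y; fixed at x = 18, y = 73.5, z = 42 mm of the jig's frame, between two blue cheeks (52 mm high from the bench, x = 10 to 34, y = 45 to 102 mm). The bar is 24 mm wide and 8 mm thick, weighs 0.1 kg, and its centre line passes through the axis.
- bar_tab (a point): Middle of the upper face of the black grip tab at the bar's end: 32 mm wide, 10 mm thick, 137 to 183 mm from the hinge axis; this point is 160 mm from it, 5 mm above the centre line when shut. With the bar upright this face looks to the jig's +x: push it from there towards -x and down.
- small_drive: Bystander: small drive, blue case, 70 x 100 x 15 mm, on the bench outside the side fence. Origin: centre of its underside.
- padlock: Bystander: brass padlock standing on the bench, 22 x 44 mm, 64 mm high, off the open end of the jig's bed. Origin: centre of its underside.
- screwdriver: Bystander: screwdriver lying on the bench to the left. Origin: at its underside.
- mug: Bystander: blue mug, 80 mm across, 90 mm high, to the right of the jig. Origin: centre of its underside.
- label_roll: Bystander: roll of paper labels, 70 mm across, 30 mm high, beyond the jig. Origin: centre of its underside.
- scanner: Bystander: grey and black hand scanner lying on the bench to the left, about 50 x 170 x 45 mm. Origin: under the middle of its head.
Mind the look-alikes: they are no part of the job. What is shaped like the drive but brown, orange or turquoise is not meant.

How it is judged:
On the way, in this order (a step that is already met when the one before it is completed fails the run):
1. the drive sits square and flush against both fences, the bar still up (x of drive in the frame of jig between -0.053 and -0.048 m and y of drive in the frame of jig between 0.0705 and 0.0755 m and z of drive in the frame of jig below 0.013 m and angle between the x axis of drive and the x axis of jig, either way round below 0.02 rad and value of joint bar above 0.5 rad), for 0.2 s.
2. the bar is shut over the drive (x of drive in the frame of jig between -0.053 and -0.048 m and y of drive in the frame of jig between 0.0705 and 0.0755 m and z of drive in the frame of jig below 0.013 m and angle between the x axis of drive and the x axis of jig, either way round below 0.02 rad and value of joint bar below 0.06 rad), for 0.2 s.
At the end, for the whole second after the job is handed in: The drive lies flat on the bed, within 2 mm of both fences and square to them within 0.02 rad, the bar is shut (joint below 0.06 rad) with its nose in front of the drive, and all is at rest (all of step 2 and linear speed of drive below 0.01 m/s and velocity of joint bar between -0.05 and 0.05 rad/s); the robot touches nothing.
It fails at once if the drive is lifted off the bed or tipped (z of drive in the frame of jig above 0.03 m or angle between drive's own z axis and vertical above 0.25 rad).
It fails at once if a bystander is moved by more than 25 mm (distance of any of small_drive, padlock, screwdriver, mug, label_roll, scanner from where it was at the start of the episode above 0.025 m).
It also fails if it takes over 61 s, if anything falls off the work surface, if the arm or the gripper's body presses on something with over 40 N, if the wrist force passes 120 N, or if a joint passes its speed limit or range.

### The arm

A 7-joint arm with a two-finger parallel gripper is mounted at the origin on the work surface. World frame = base frame: x ahead of the robot, y to its left, z up, the work surface at z = 0. Lengths are in m, angles in rad, forces in N, time in s.
With the tool pointing down it reaches from about 0.4 to 0.85 m from the base axis. Payload 10.4 kg.
Tool frame: the origin (TCP) lies at the very end of the fingers, on their centre line; the grasp point (between the pads) lies manip.hold_point_z behind it (manip.hold_point_z is the distance from the TCP to the grasp point, in m); y points along the fingers, x is the direction in which the jaws open and shut, and the axes are right-handed (so a half turn about y gives the same grasp; the last joint's range is limited). The gripper opens to 87 mm and grips with 3 to 60 N. Pads are 19 mm wide; open, the fingers measure 117 mm over their backs; the gripper's body (75 mm by 190 mm) begins 51 mm behind the grasp point.
Start: joints at [-1.127, 0.332, -0.065, 1.46, 0.022, 1.35, -0.088], TCP at [0.281, 0.558, 0.223] pointing down, gripper open.
Joint ranges: [-2.6, 2.6], [-0.5, 2.12], [-1.47, 1.34], [0.16, 2.42], [-1.27, 4.41], [0.06, 2.06], [-2.6, 2.6]. Speed limits (rad/s): [2.22, 2.22, 2.79, 2.79, 3.14, 3.14, 3.14].

### API

Orientations are given as a 3x3 rotation matrix whose columns are the frame's x, y, z axes.
In Python, from cell import manip gives the robot as it stands.
- The arm moves only by the shell command python3 -m pendant 'ROWS' [FORCE]. ROWS is text: rows parted by semicolons, each of 5 numbers parted by spaces: the closure, from -1 (fully open) to 1 (shut), so that 0 is half open, then the shift along the tool's x, y, z in mm, then the turn about the tool's y in degrees. In form: gripper x y z yaw; .... A call has 1 to 10 rows; each row shifts and turns the commanded pose from where the row before left it, along the tool's axes as they then stand; what a row does not reach is not made up. A row lasts 1/8 s, in which the tool goes at most 62.5 mm and 10.7 degrees, less where a joint would pass 70% of its speed; a pose out of reach is approached as far as the arm can. A call with a gripper value outside its range is refused whole. The fingers move at their own pace and stop on an object; FORCE is the grip in N (left out, the last holds). Time passes only in rows, so rows that do not move let the fingers close. It gives the time, the measured TCP pose, the force and the opening at its end, in the units of the state.
- manip.state(): the state, without advancing time (a new reading comes with each control period).
- manip.grab_frame(name): name is "scene" or "top"; returns a dict with "image" (384x512x3 uint8, blue, green, red), "camera_matrix" (3x3 intrinsics, pixels), "camera_from_world" (4x4, takes a point from world to camera coordinates). Camera axes: x right, y up, looking along -z (the intrinsics and any distortion apply to the point x, -y, -z); pixel columns grow to the right and rows downward; lengths in m; the calibration is good to about 2 mm. A picture is of the moment at which its call begins. There is no depth.
- manip.close_job(): hands the job in, once; it reports no verdict.
The state is a dict: "clock": time; "joint_positions": joint angles; "qd": joint speeds; "tau": joint torques, N m; "tcp_pos": TCP position; "tool_rot": TCP orientation; "contact_force": force on the tool from outside, world axes, zero at the start; "ft_torque": the same for the moment, N m; "grip_width": finger opening in m.
Only numpy, scipy, OpenCV 4.12 (cv2) and the standard library are available. Lean on these libraries where they do the work, as an engineer would, in place of code of your own. Each camera call takes 0.05 s, during which the arm holds its last target.

## Working session

There is one attempt and no reset: what is moved stays moved. The work goes in short steps, Python scripts to look and compute and a shell command to move; the robot and the scene stay as the last step left them, time stands still between calls to the robot, and variables do not carry over. Pictures are saved under pics/ and viewed, and the job is handed in when it is done.

```bash
mkdir -p pics; ls
cat > h.py <<'E'
import numpy as np, cv2
from cell import manip
def grab(n,save=None):
    f=manip.grab_frame(n)
    if save: cv2.imwrite('pics/'+save,f['image'])
    return f
def proj(f,P):
    P=np.atleast_2d(P); T=np.array(f['camera_from_world']);K=np.array(f['camera_matrix'])
    c=P@T[:3,:3].T+T[:3,3]; c=c*[1,-1,-1]
    u=c@K.T; return u[:,:2]/u[:,2:]
def ray(f,uv,z):
    uv=np.atleast_2d(uv).astype(float);T=np.array(f['camera_from_world']);K=np.array(f['camera_matrix'])
    d=np.c_[uv,np.ones(len(uv))]@np.linalg.inv(K).T*[1,-1,-1]
    d=d@T[:3,:3]; o=-T[:3,:3].T@T[:3,3]
    return o+d*((z-o[2])/d[:,2])[:,None]
E
python3 - <<'E'
from h import *
for n in('scene','top'):
    f=grab(n,n+'0.png'); print(f.keys(),f['camera_matrix'],f['camera_from_world'])
    cv2.imwrite('pics/%s0b.png'%n,cv2.resize(f['image'],(800,600),interpolation=cv2.INTER_CUBIC))
print(manip.state(), manip.hold_point_z)
E
```

```text
pics
dict_keys(['image', 'camera_matrix', 'camera_from_world']) [[365.83695958   0.         256.17447984]
 [  0.         365.83695958 186.93175877]
 [  0.           0.           1.        ]] [[-0.77972506  0.62612013 -0.00155364  0.42029106]
 [-0.38989984 -0.48360875  0.78364577  0.19267665]
 [ 0.48990504  0.61163401  0.621206   -1.52164664]
 [ 0.          0.          0.          1.        ]]
dict_keys(['image', 'camera_matrix', 'camera_from_world']) [[380.62925543   0.         258.87537582]
 [  0.         380.62925543 192.0063816 ]
 [  0.           0.           1.        ]] [[-0.00983738 -0.99994517 -0.00358911  0.08172867]
 [ 0.99423082 -0.01016443  0.10677906 -0.60404804]
 [-0.10680969 -0.00251797  0.99427629 -1.08276154]
 [ 0.          0.          0.          1.        ]]
{'clock': 0.1, 'joint_positions': array([-1.12654113,  0.33279673, -0.06473024,  1.4608611 ,  0.02160754,
        1.34990195, -0.08854563]), 'qd': array([ 9.33139015e-05, -9.83495522e-04, -1.73024243e-03, -2.22772141e-03,
        1.04679034e-03,  4.21596288e-05, -4.91242369e-04]), 'tau': array([ 1.03181272e-03, -6.24543571e+01,  2.44132604e-02, -3.90714169e+01,
       -6.14460767e-02,  3.67500563e-02,  4.84503232e-05]), 'tcp_pos': array([0.28113207, 0.55781036, 0.22183924]), 'tool_rot': array([[ 4.50076420e-01, -5.21966482e-04, -8.92989890e-01],
       [ 8.92989140e-01, -1.15905165e-03,  4.50076719e-01],
       [-1.26994636e-03, -9.99999192e-01, -5.55514157e-05]]), 'contact_force': array([ 0.05189564, -0.36937438, -0.02579586]), 'ft_torque': array([ 0.01589178, -0.03375731,  0.09554477]), 'grip_width': 0.08696778221251418} 0.0187
```

View pics/top0b.png

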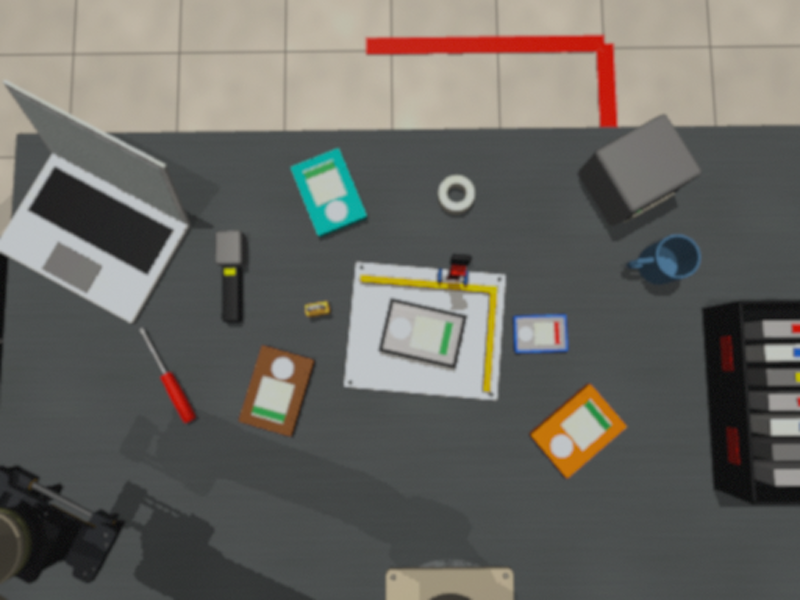

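View pics/scene0b.png

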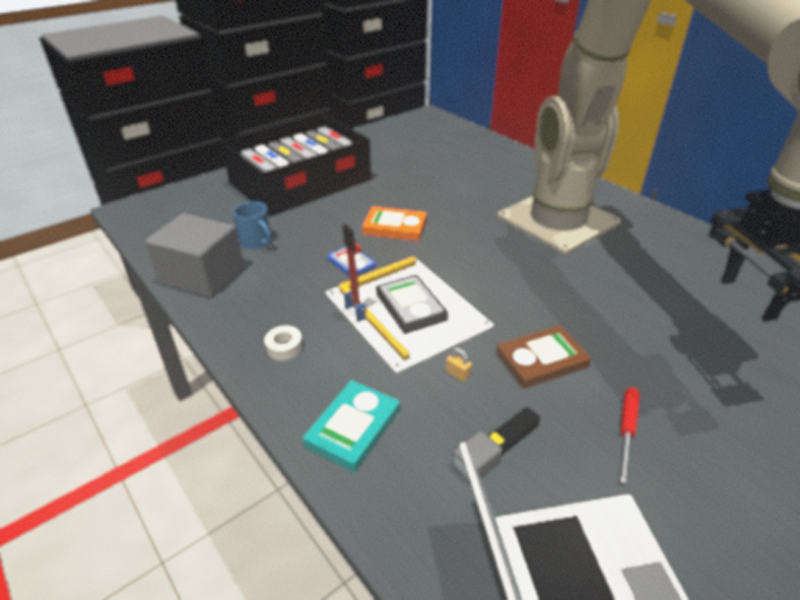

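The top view shows the jig (centre 425,330 in the 800x600 version) with the black/steel drive on it. The look-alikes are turquoise (328,192), brown (277,390), orange (578,430) and blue small (540,333). The one meant is the black/steel-lid drive on the bed at (422,333). I'll measure it and confirm it in an enlarged crop.

Run:
```python
from h import *
f=grab('top'); im=f['image']; hsv=cv2.cvtColor(im,cv2.COLOR_BGR2HSV)
x0,y0,x1,y1=205,155,370,265
cv2.imwrite('pics/crop1.png',cv2.resize(im[y0:y1,x0:x1],None,fx=4.8,fy=4.8,interpolation=cv2.INTER_CUBIC))
# yellow
roi=np.zeros(im.shape[:2],np.uint8); roi[y0:y1,215:325]=1
yel=((hsv[...,0]>18)&(hsv[...,0]<35)&(hsv[...,1]>130)&(hsv[...,2]>80)&(roi>0)).astype(np.uint8)
# bed + all: bright low-sat
g=im.max(2)
bed=((g>110)&(roi>0)).astype(np.uint8)
c=max(cv2.findContours(bed,cv2.RETR_EXTERNAL,cv2.CHAIN_APPROX_NONE)[0],key=cv2.contourArea)
r=cv2.minAreaRect(c); b=cv2.boxPoints(r); print('bed',r); P=ray(f,b,.010); print(P.round(4))
print([np.linalg.norm(P[i]-P[i-1]).round(4) for i in range(4)])
# fences top z=.028
n,l,s,ce=cv2.connectedComponentsWithStats(yel); print(s,ce)
ys=np.argwhere(yel)[:,::-1]; Q=ray(f,ys,.028)[:,:2]
np.save('yq.npy',Q)
# dark drive
dk=((g<75)&(roi>0)).astype(np.uint8); dk[:188]=0
hull=None
n,l,s,ce=cv2.connectedComponentsWithStats(dk); print('dark',[(i,*s[i]) for i in range(1,n) if s[i][4]>30])
```

```text
bed ((272.16656494140625, 210.7794189453125), (99.14423370361328, 82.56158447265625), 5.042450904846191)
[[ 0.444   0.1943  0.01  ]
 [ 0.6892  0.1727  0.01  ]
 [ 0.6595 -0.1239  0.01  ]
 [ 0.4159 -0.0957  0.01  ]]
[np.float64(0.2913), np.float64(0.2461), np.float64(0.2981), np.float64(0.2453)]
[[     0      0    512    384 195949]
 [   231    176     87     75    659]] [[255.3825128  191.48169166]
 [290.4339909  196.94385432]]
dark []
```

View pics/crop1.png

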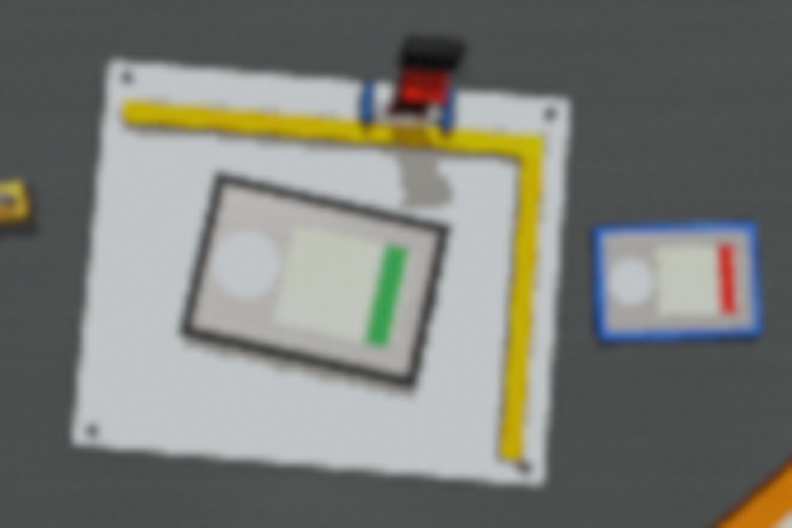

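```bash
cat > meas.py <<'E'
from h import *
def rect(P):
    r=cv2.minAreaRect(P[:,:2].astype(np.float32)); c=np.array(r[0]); b=cv2.boxPoints(r)
    e=[b[1]-b[0],b[2]-b[1]]; L=max(e,key=np.linalg.norm); S=min(e,key=np.linalg.norm)
    L=L if L[1]>0 else -L
    return c,np.arctan2(-L[0],L[1]),np.linalg.norm(S),np.linalg.norm(L)
def drive(f,S=4,mn=6000):
    im=cv2.resize(f['image'],None,fx=S,fy=S,interpolation=cv2.INTER_CUBIC); 
    g=im.max(2); roi=np.zeros(g.shape,np.uint8); roi[180*S:245*S,225*S:325*S]=1
    bed=((g>105)&(roi>0)).astype(np.uint8)
    dk=((g<105)&(roi>0)).astype(np.uint8)
    best=None
    cs,h=cv2.findContours(dk,cv2.RETR_LIST,cv2.CHAIN_APPROX_NONE)
    out=[]
    for c in cs:
        a=cv2.contourArea(c)
        if a<300*S*S or a>4000*S*S: continue
        p=(c[:,0].astype(float)+.5)/S-.5
        out.append((a/S/S,p))
    return out
E
python3 - <<'E'
from meas import *
f=grab('top'); S=4
im=cv2.resize(f['image'],None,fx=S,fy=S,interpolation=cv2.INTER_CUBIC)
hsv=cv2.cvtColor(im,cv2.COLOR_BGR2HSV)
g=im.max(2); roi=np.zeros(g.shape,np.uint8); roi[160*S:260*S,215*S:326*S]=1
bed=((g>125)&(roi>0)).astype(np.uint8)
c=max(cv2.findContours(bed,cv2.RETR_EXTERNAL,cv2.CHAIN_APPROX_NONE)[0],key=cv2.contourArea)
P=ray(f,(c[:,0]+.5)/S-.5,.01); print('bed',rect(P))
# polygon via edges: fit lines with fitLine in rotated frame
ct,th,_,_=rect(P)
R=lambda t:np.array([[np.cos(t),-np.sin(t)],[np.sin(t),np.cos(t)]])
def edges(P,ct,th,hx,hy):
    q=(P[:,:2]-ct)@R(th)
    o={}
    for nm,ax,s,h,ot in(('+x',0,1,hx,hy),('-x',0,-1,hx,hy),('+y',1,1,hy,hx),('-y',1,-1,hy,hx)):
        m=(abs(q[:,ax]*s-h)<.012)&(abs(q[:,1-ax])<ot*.8)
        k=np.polyfit(q[m,1-ax],q[m,ax],1)
        r=q[m,ax]-np.polyval(k,q[m,1-ax]); mm=abs(r)<.002
        k=np.polyfit(q[m,1-ax][mm],q[m,ax][mm],1)
        o[nm]=(k.round(4),mm.sum())
    return o
print(edges(P,ct,th,.12,.145))
# fence yellow
yel=((hsv[...,0]>18)&(hsv[...,0]<35)&(hsv[...,1]>120)&(hsv[...,2]>90)&(roi>0)).astype(np.uint8)
ys=np.argwhere(yel)[:,::-1]; np.save('y.npy',(ys+.5)/S-.5)
for z in(.01,.028):
    Q=ray(f,(ys+.5)/S-.5,z); q=(Q[:,:2]-ct)@R(th)+[-.08,.115]
    m=(q[:,1]>.02)&(q[:,1]<.235)&(q[:,0]>-.02)&((q[:,1]<.04)|(q[:,1]>.11)); m2=(q[:,0]<-.03)&(q[:,0]>-.17)&(q[:,1]<.03)
    print(z,'far x',np.percentile(q[m,0],[1,50,99]).round(4),np.polyfit(q[m,1],q[m,0],1),'side y',np.percentile(q[m2,1],[1,50,99]).round(4),np.polyfit(q[m2,0],q[m2,1],1))
for a,p in drive(f):
    D=ray(f,p,.036); c2,t2,w,l=rect(D); print('drive',a,c2,t2,w,l,'jig',((c2-ct)@R(th)+[-.08,.115]).round(4),(t2-th))
    print(edges(D,c2,t2,.051,.0735))
E
```

```text
bed (array([0.55038828, 0.03757736]), np.float32(-0.09682791), np.float32(0.24246961), np.float32(0.29272017))
{'+x': (array([0.0037, 0.1202]), np.int64(240)), '-x': (array([-0.0002, -0.1202]), np.int64(314)), '+y': (array([-1.000e-04,  1.454e-01]), np.int64(256)), '-y': (array([-0.0009, -0.1453]), np.int64(258))}
0.01 far x [0.0014 0.0081 0.0148] [0.00043576 0.00804631] side y [-0.0149 -0.0086 -0.0023] [ 2.82009725e-05 -8.64030602e-03]
0.028 far x [-0.001   0.0056  0.0122] [0.0004731 0.0055581] side y [-0.0124 -0.0062 -0.    ] [-0.00018092 -0.00623887]
drive 1468.21875 [0.54387707 0.04359536] -0.23509993 0.09273317 0.13707012 jig [-0.0871  0.1204] -0.13827202
{'+x': (array([0.0072, 0.0455]), np.int64(157)), '-x': (array([-0.0007, -0.0459]), np.int64(159)), '+y': (array([0.0026, 0.0679]), np.int64(110)), '-y': (array([ 0.0011, -0.0679]), np.int64(110))}
drive 1683.96875 [0.54219139 0.04324846] -0.23315004 0.10066948 0.14448622 jig [-0.0887  0.1199] -0.13632213
{'+x': (array([0.0002, 0.0498]), np.int64(158)), '-x': (array([ 0.0001, -0.0496]), np.int64(158)), '+y': (array([-0.0026,  0.0717]), np.int64(109)), '-y': (array([ 0.003 , -0.0712]), np.int64(110))}
```

```bash
cat >> meas.py <<'E'
TH=-0.0968; CT=np.array([.5504,.0376])
Rj=np.array([[np.cos(TH),-np.sin(TH)],[np.sin(TH),np.cos(TH)]]); O=CT-Rj@[-.08,.115]
def tojig(P): P=np.atleast_2d(P); return np.c_[(P[:,:2]-O)@Rj,P[:,2:]]
def toworld(P): P=np.atleast_2d(P); return np.c_[P[:,:2]@Rj.T+O,P[:,2:]]
def rayy(f,uv,yj): # intersect with jig plane y=yj, returns jig coords
    a=tojig(ray(f,uv,0.0)); b=tojig(ray(f,uv,0.3)); t=(yj-a[:,1])/(b[:,1]-a[:,1]); return a+(b-a)*t[:,None]
def showdrive(f):
    for a,p in drive(f):
        c,t,w,l=rect(ray(f,p,.036)); print('drive area %.0f'%a,'jig',tojig([[*c,0]])[0,:2].round(4),'ang %.4f'%(t-TH),'size',w,l)
def tool():
    s=manip.state(); R=s['tool_rot']; j=tojig([s['tcp_pos']])[0]
    print('t',round(s['clock'],2),'tcp jig mm',(j*1000).round(1),'toolx angle vs jig y deg',np.degrees(np.arctan2(R[1,0],R[0,0])-TH-np.pi/2).round(2),'F',s['contact_force'].round(1),'w',round(s['grip_width'],4)); print(s['joint_positions'].round(2))
E
python3 - <<'E'
from meas import *
f=grab('scene'); im=f['image']; x0,y0,x1,y1=195,130,320,240
cv2.imwrite('pics/crop2.png',cv2.resize(im[y0:y1,x0:x1],None,fx=5,fy=5,interpolation=cv2.INTER_CUBIC))
print(O); tool()
R=manip.state()['tool_rot']
hj=toworld([[.018,.0735,.042]]); print(proj(f,hj))
E
```

```text
[ 0.61891086 -0.08459354]
t 0.25 tcp jig mm [-398.2  606.9  222.2] toolx angle vs jig y deg -21.2 F [-0.6  0.7 -0.3] w 0.0869
[-1.13  0.33 -0.06  1.46  0.02  1.35 -0.09]
[[228.428177 192.814544]]
```

View pics/crop2.png

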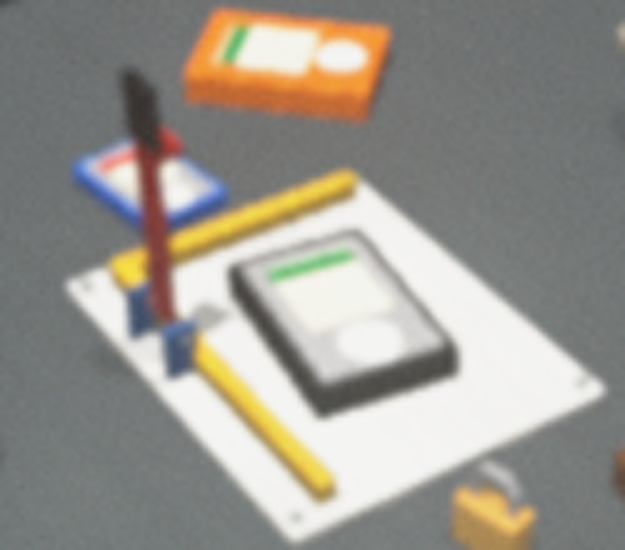

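The scene crop shows the drive on the bed and the red bar roughly upright. Its black tab runs from (128,70) to (152,148) in the crop, which is image (223,152) at its centre.

Run:
```python
from meas import *
f=grab('scene')
for p in [(223,152),(222,144.5),(225,159)]:
    q=rayy(f,p,.0735)[0]; print(p,q.round(4),'ang',np.arctan2(q[2]-.042,-(q[0]-.018)).round(3),'r',np.hypot(q[0]-.018,q[2]-.042).round(3))
g=grab('top'); 
for p in [(294.6,165.8),(293,164),(293,173)]:
    q=rayy(g,p,.0735); print(q.round(3)); 
    print(tojig(ray(g,p,.2)))
s=manip.state(); R=s['tool_rot']
for t in [(-.155,.115,.06)]:
    w=toworld([t])[0]; print(w,'tool delta now',((w-s['tcp_pos'])@R*1000).round(1))
# padlock in top
print('padlock', tojig(ray(g,[(317/1.5625,309/1.5625)],.064)).round(3))
```

```text
(223, 152) [0.0275 0.0735 0.2026] ang 1.63 r 0.161
(222, 144.5) [0.0291 0.0735 0.2292] ang 1.63 r 0.187
(225, 159) [0.0224 0.0735 0.1758] ang 1.604 r 0.134
[[0.024 0.074 0.212]]
[[0.02614919 0.07256436 0.2       ]]
[[0.039 0.074 0.152]]
[[0.03036148 0.07690971 0.2       ]]
[[0.011 0.074 0.177]]
[[0.00761928 0.07514611 0.2       ]]
[0.47575111 0.04484867 0.06      ] tool delta now [-370.8  162.5 -404.7]
padlock [[-0.063  0.315  0.064]]
```

```bash
python3 -m pendant '-1 0 0 0 -10.6; -1 0 0 0 -10.6; -1 -50 0 -24 0; -1 -50 0 -24 0; -1 -50 0 -24 0; -1 -50 0 -24 0; -1 -50 0 -24 0; -1 -50 0 -24 0; -1 -50 0 -24 0; -1 -50 0 -24 0'; python3 -c "
from meas import *
tool()"
```

```text
clock: 1.6
tcp_pos: [0.4341, 0.1397, 0.2228]
tool_rot: [[0.097, 0.001, -0.995], [0.995, 0.001, 0.097], [0.001, -1.0, -0.001]]
contact_force: [1.7, 0.9, 0.4]
grip_width: 0.0873
t 1.6 tcp jig mm [-205.6  205.4  222.8] toolx angle vs jig y deg 0.0 F [1.7 0.9 0.4] w 0.0873
[-0.63 -0.05  0.21  1.89  0.01  1.3   1.05]
```

```bash
python3 -m pendant '-1 -43 0 -18 0; -1 -42 0 -18 0; -1 0 45 0 0; -1 0 45 0 0; -1 0 45 0 0; -1 0 40 0 0; -1 0 20 0 0; -1 0 9 0 0; -1 0 0 0 0'; python3 -c "
from meas import *
tool()
f=grab('scene','s3.png'); im=f['image'][100:290,150:420]; cv2.imwrite('pics/s3c.png',cv2.resize(im,None,fx=2.9,fy=2.9,interpolation=cv2.INTER_CUBIC))"
```

```text
clock: 2.72
tcp_pos: [0.4614, 0.0534, 0.0186]
tool_rot: [[0.097, -0.0, -0.995], [0.995, -0.0, 0.097], [-0.0, -1.0, 0.0]]
contact_force: [0.8, 0.6, 0.8]
grip_width: 0.0871
t 2.73 tcp jig mm [-170.1  122.1   18.6] toolx angle vs jig y deg 0.0 F [0.8 0.6 0.8] w 0.0871
[-0.51  0.22  0.32  2.1  -0.09  0.84  1.34]
```

View pics/s3c.png

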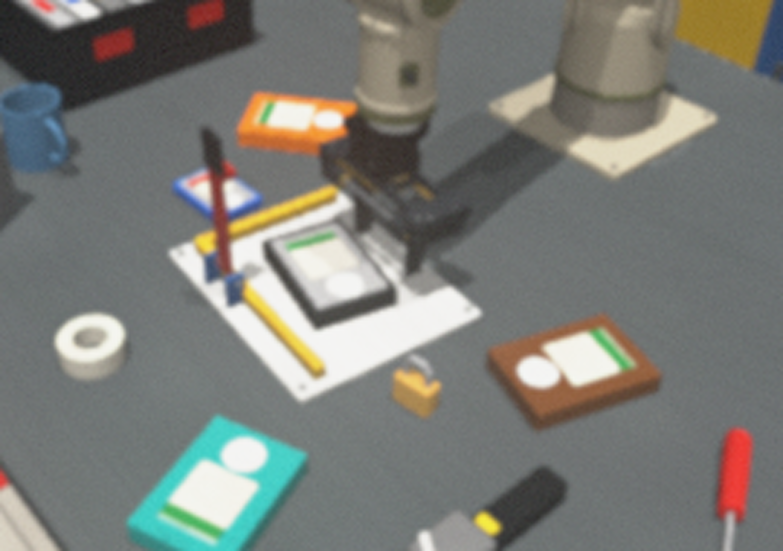

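```bash
python3 -m pendant '-1 0 0 -6 0; -1 0 0 -6 0; -1 0 0 -6 0; -1 0 0 -6 0; -1 0 0 -6 0; -1 0 0 -5 0; -1 0 0 -5 0; -1 0 0 -5 0; -1 0 0 -5 0; -1 0 0 -4 0'; python3 -c "
from meas import *
tool()
f=grab('top','t4.png'); showdrive(f); im=f['image'][150:270,200:370]; cv2.imwrite('pics/t4c.png',cv2.resize(im,None,fx=4.5,fy=4.5,interpolation=cv2.INTER_CUBIC))"
```

```text
clock: 4.03
tcp_pos: [0.5154, 0.0482, 0.0185]
tool_rot: [[0.097, 0.0, -0.995], [0.995, 0.0, 0.097], [0.0, -1.0, -0.0]]
contact_force: [-1.5, 0.5, -0.4]
grip_width: 0.0864
t 4.03 tcp jig mm [-115.9  122.2   18.5] toolx angle vs jig y deg 0.0 F [-1.5  0.5 -0.4] w 0.0864
[-0.46  0.32  0.32  1.97 -0.13  0.87  1.4 ]
drive area 504 jig [-0.0783  0.1364] ang 0.0060 size 0.15233289 0.17147273
```

View pics/t4c.png

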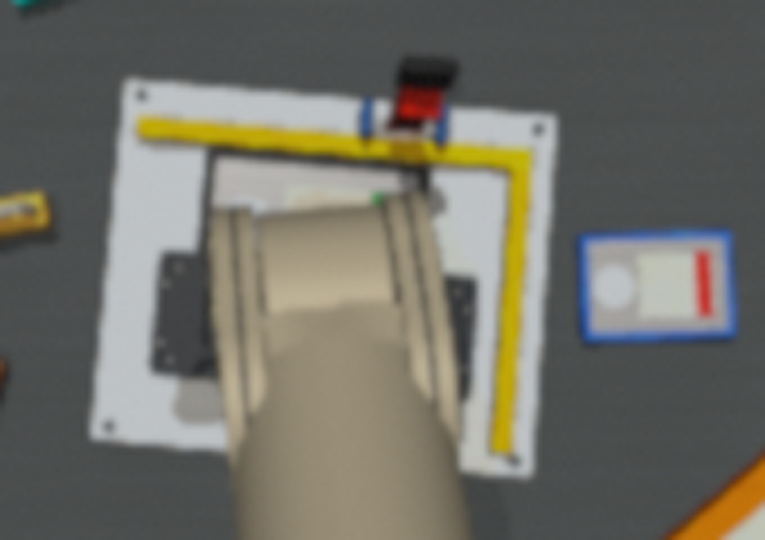

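The drive is squared up, with its far edge near the far fence at crop y≈155. I'll press the last few mm gently.

```bash
python3 -m pendant '-1 0 0 -1.5 0; -1 0 0 -1.5 0; -1 0 0 0 0'; python3 -c "
from meas import *
tool()"
```

```text
clock: 4.45
tcp_pos: [0.5182, 0.048, 0.0186]
tool_rot: [[0.097, 0.0, -0.995], [0.995, 0.0, 0.097], [0.0, -1.0, -0.0]]
contact_force: [-1.6, -0.2, 0.8]
grip_width: 0.0871
t 4.45 tcp jig mm [-113.   122.2   18.6] toolx angle vs jig y deg 0.0 F [-1.6 -0.2  0.8] w 0.0871
[-0.46  0.33  0.32  1.96 -0.13  0.87  1.4 ]
```

```bash
python3 -m pendant '-1 0 0 -1 0; -1 0 0 -1 0; -1 0 0 0 0'; python3 -m pendant '-1 0 0 -1 0; -1 0 0 -1 0; -1 0 0 0 0'; python3 -c "
from meas import *
tool()"
```

```text
clock: 4.82
tcp_pos: [0.5193, 0.0478, 0.0184]
tool_rot: [[0.097, -0.002, -0.995], [0.995, 0.0, 0.097], [0.0, -1.0, 0.002]]
contact_force: [-7.0, 1.0, 4.4]
grip_width: 0.0873
clock: 5.2
tcp_pos: [0.5193, 0.0479, 0.018]
tool_rot: [[0.096, -0.006, -0.995], [0.995, 0.0, 0.096], [-0.0, -1.0, 0.006]]
contact_force: [-15.0, 1.8, 10.5]
grip_width: 0.0872
t 5.2 tcp jig mm [-111.9  122.2   18. ] toolx angle vs jig y deg 0.01 F [-15.    1.8  10.5] w 0.0872
[-0.46  0.34  0.32  1.95 -0.14  0.88  1.41]
```

Flush on the far fence (15 N reaction, tcp x = -112). Next I back off, lift, close the fingers and go round to the drive's +y end.

```bash
python3 -m pendant '-1 0 0 8 0; -1 0 0 8 0; -1 0 -35 0 0; -1 0 -35 0 0; 1 40 0 -20 0; 1 40 0 -25 0; 1 35 0 -20 0; 1 0 0 0 0; 1 0 0 0 0; 1 0 0 0 0' 20; python3 -c "
from meas import *
tool()
f=grab('top','t5.png'); showdrive(f); im=f['image'][150:270,200:370]; cv2.imwrite('pics/t5c.png',cv2.resize(im,None,fx=4.5,fy=4.5,interpolation=cv2.INTER_CUBIC))
f=grab('scene','s5.png'); im=f['image'][100:290,150:420]; cv2.imwrite('pics/s5c.png',cv2.resize(im,None,fx=2.9,fy=2.9,interpolation=cv2.INTER_CUBIC))"
```

```text
clock: 6.45
tcp_pos: [0.5817, 0.156, 0.0887]
tool_rot: [[0.098, 0.0, -0.995], [0.995, -0.0, 0.098], [-0.0, -1.0, -0.0]]
contact_force: [-0.2, -0.3, -0.2]
grip_width: 0.0351
t 6.45 tcp jig mm [-60.3 235.8  88.7] toolx angle vs jig y deg -0.09 F [-0.2 -0.3 -0.2] w 0.0351
[-0.57  0.39  0.29  1.69 -0.13  1.07  1.23]
drive area 816 jig [-0.0509  0.1008] ang 1.5719 size 0.08461815 0.09199201
drive area 1882 jig [-0.0907  0.1345] ang 1.5515 size 0.1622535 0.18507046
```

View pics/t5c.png

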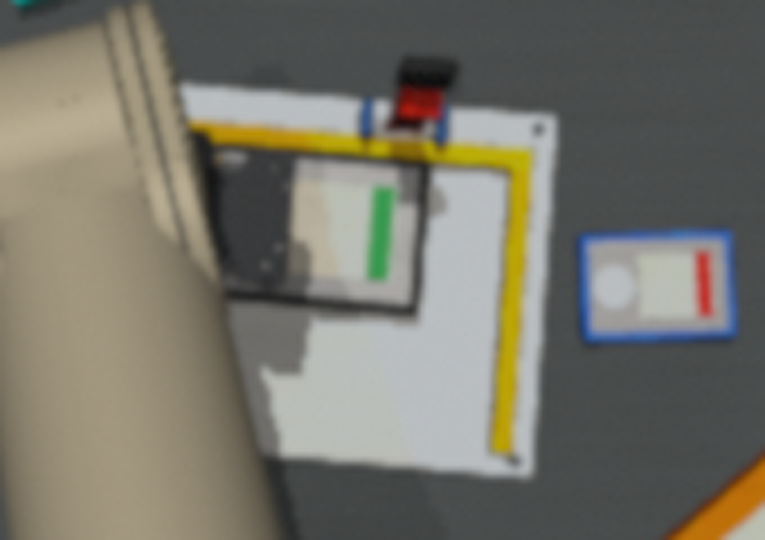

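View pics/s5c.png

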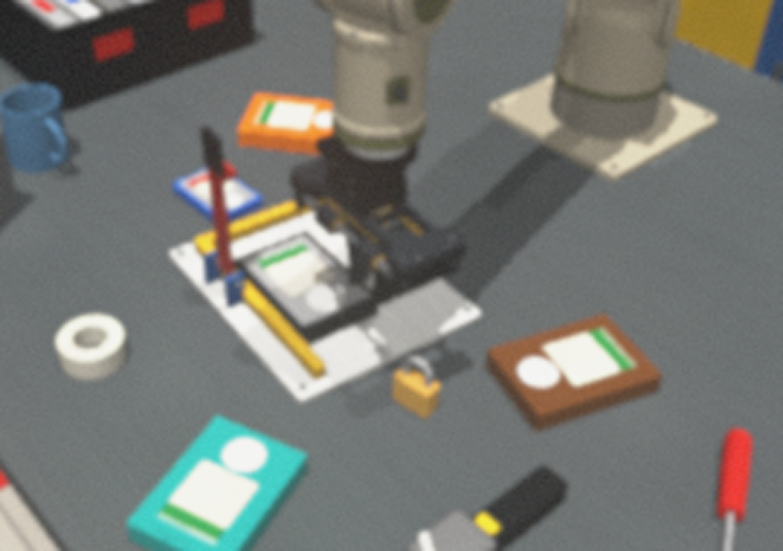

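```bash
python3 -m pendant '1 0 20 -9 0; 1 0 20 0 0; 1 0 20 0 0; 1 0 10 0 0; 1 0 0 0 0'; python3 -c "
from meas import *
tool()
f=grab('top'); print(tojig(ray(f,[(294.4,190),(291.5,219.3)],.036)).round(4))"
```

```text
clock: 7.18
tcp_pos: [0.5903, 0.1562, 0.0177]
tool_rot: [[0.097, -0.001, -0.995], [0.995, -0.001, 0.097], [-0.001, -1.0, 0.001]]
contact_force: [-0.1, 0.8, -1.0]
grip_width: 0.0007
t 7.17 tcp jig mm [-51.8 236.9  17.7] toolx angle vs jig y deg 0.0 F [-0.1  0.8 -1. ] w 0.0007
[-0.55  0.5   0.27  1.72 -0.16  0.95  1.26]
[[-0.015   0.0552  0.036 ]
 [-0.1009  0.057   0.036 ]]
```

```bash
python3 -m pendant '1 -6 0 0 0; 1 -6 0 0 0; 1 -6 0 0 0; 1 -6 0 0 0; 1 -6 0 0 0; 1 -6 0 0 0; 1 -6 0 0 0; 1 -6 0 0 0; 1 -6 0 0 0; 1 -6 0 0 0'; python3 -c "
from meas import *
tool()
f=grab('top','t6.png'); im=f['image'][150:270,200:370]; cv2.imwrite('pics/t6c.png',cv2.resize(im,None,fx=4.5,fy=4.5,interpolation=cv2.INTER_CUBIC))
f=grab('scene','s6.png'); im=f['image'][100:290,150:420]; cv2.imwrite('pics/s6c.png',cv2.resize(im,None,fx=2.9,fy=2.9,interpolation=cv2.INTER_CUBIC))"
```

```text
clock: 8.48
tcp_pos: [0.5851, 0.0964, 0.0186]
tool_rot: [[0.097, 0.0, -0.995], [0.995, 0.0, 0.097], [0.0, -1.0, -0.0]]
contact_force: [1.5, 3.4, 1.7]
grip_width: 0.0005
t 8.47 tcp jig mm [-51.1 176.9  18.6] toolx angle vs jig y deg 0.01 F [1.5 3.4 1.7] w 0.0005
[-0.48  0.47  0.29  1.77 -0.16  0.93  1.36]
```

View pics/t6c.png

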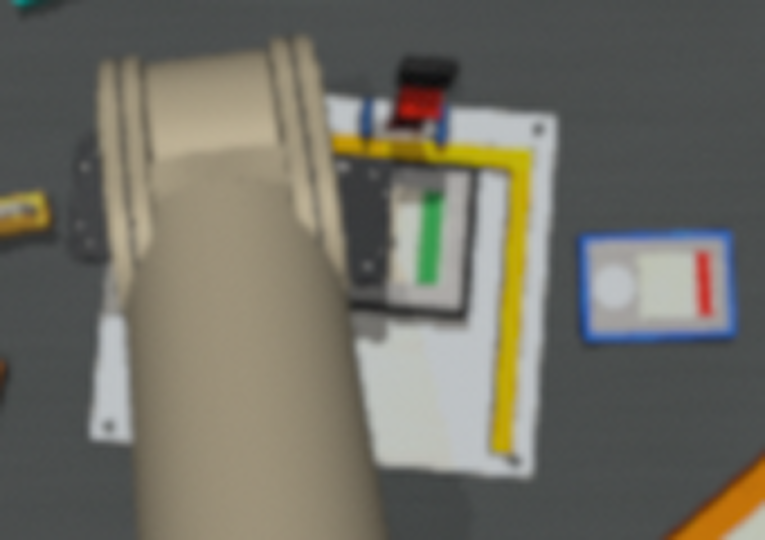

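View pics/s6c.png

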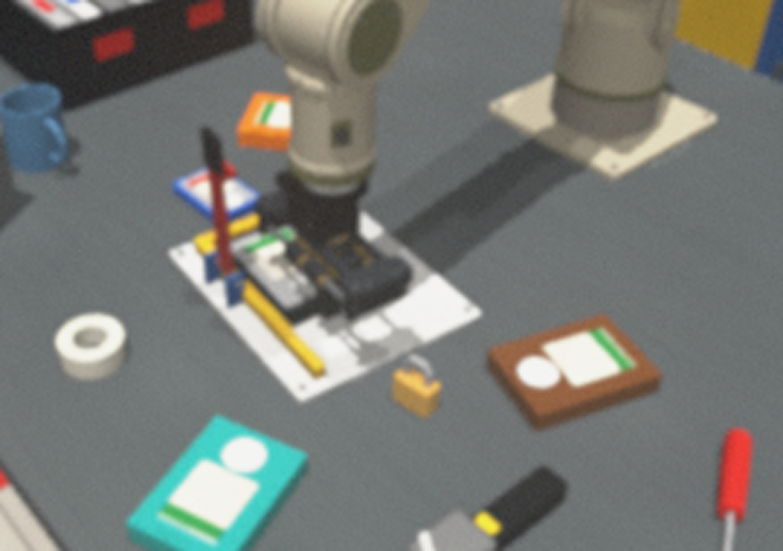

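The drive is sliding along the far fence, with about 20 mm left to the side fence. I'll continue slower.

```bash
python3 -m pendant '1 -4 0 0 0; 1 -4 0 0 0; 1 -3 0 0 0; 1 -1.5 0 0 0; 1 0 0 0 0'; python3 -c "
from meas import *
tool()
f=grab('top','t7.png'); im=f['image'][150:270,200:370]; cv2.imwrite('pics/t7c.png',cv2.resize(im,None,fx=4.5,fy=4.5,interpolation=cv2.INTER_CUBIC))"
```

```text
clock: 9.2
tcp_pos: [0.5838, 0.0838, 0.0185]
tool_rot: [[0.097, -0.0, -0.995], [0.995, -0.0, 0.097], [-0.0, -1.0, 0.0]]
contact_force: [-0.2, 0.8, 0.1]
grip_width: 0.0007
t 9.2 tcp jig mm [-51.2 164.2  18.5] toolx angle vs jig y deg -0.02 F [-0.2  0.8  0.1] w 0.0007
[-0.46  0.46  0.29  1.77 -0.16  0.93  1.38]
```

View pics/t7c.png

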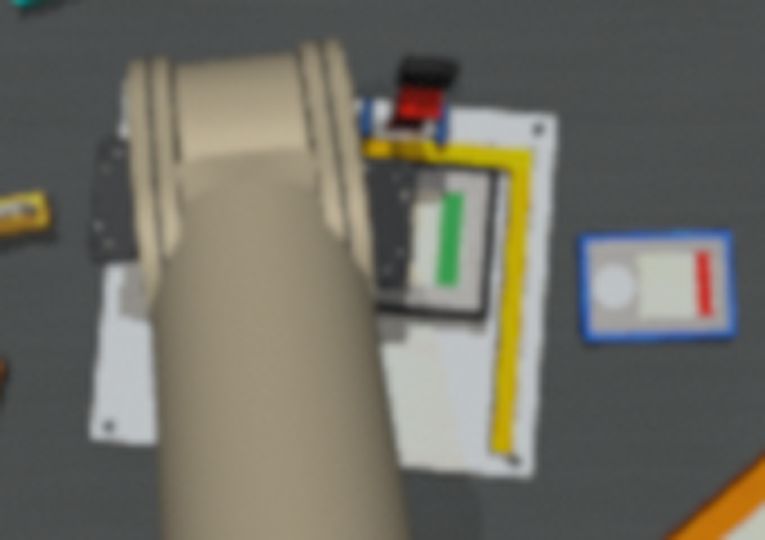

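```bash
python3 -m pendant '1 -1.5 0 0 0; 1 -1.5 0 0 0; 1 0 0 0 0'; python3 -m pendant '1 -1 0 0 0; 1 -1 0 0 0; 1 0 0 0 0';python3 -m pendant '1 -1 0 0 0; 1 -1 0 0 0; 1 0 0 0 0'; python3 -c "
from meas import *
tool()"
```

```text
clock: 9.62
tcp_pos: [0.5835, 0.081, 0.0185]
tool_rot: [[0.097, -0.0, -0.995], [0.995, -0.0, 0.097], [-0.0, -1.0, 0.0]]
contact_force: [1.0, 1.1, -0.0]
grip_width: 0.0003
clock: 10.0
tcp_pos: [0.5833, 0.079, 0.0184]
tool_rot: [[0.097, -0.0, -0.995], [0.995, -0.0, 0.097], [-0.0, -1.0, 0.0]]
contact_force: [-0.8, 1.2, -0.8]
grip_width: 0.0004
clock: 10.38
tcp_pos: [0.5831, 0.077, 0.0185]
tool_rot: [[0.097, -0.0, -0.995], [0.995, -0.0, 0.097], [-0.0, -1.0, 0.0]]
contact_force: [-0.5, 1.7, -0.2]
grip_width: 0.0001
t 10.38 tcp jig mm [-51.2 157.4  18.5] toolx angle vs jig y deg -0.01 F [-0.5  1.7 -0.2] w 0.0001
[-0.45  0.46  0.3   1.78 -0.16  0.93  1.39]
```

```bash
python3 -m pendant '1 -0.7 0 0 0; 1 -0.7 0 0 0; 1 0 0 0 0'; python3 -m pendant '1 -0.7 0 0 0; 1 -0.7 0 0 0; 1 0 0 0 0';python3 -c "
from meas import *
tool()
f=grab('top','t8.png'); im=f['image'][150:270,200:370]; cv2.imwrite('pics/t8c.png',cv2.resize(im,None,fx=4.5,fy=4.5,interpolation=cv2.INTER_CUBIC))"
```

```text
clock: 10.75
tcp_pos: [0.5831, 0.0758, 0.0186]
tool_rot: [[0.097, 0.0, -0.995], [0.995, 0.0, 0.097], [0.0, -1.0, -0.0]]
contact_force: [0.1, 1.4, -0.9]
grip_width: 0.0004
clock: 11.12
tcp_pos: [0.583, 0.0754, 0.0186]
tool_rot: [[0.096, 0.0, -0.995], [0.995, 0.001, 0.096], [0.001, -1.0, -0.0]]
contact_force: [0.8, 5.1, -2.4]
grip_width: 0.0001
t 11.12 tcp jig mm [-51.2 155.8  18.6] toolx angle vs jig y deg 0.04 F [ 0.8  5.1 -2.4] w 0.0001
[-0.45  0.46  0.3   1.78 -0.16  0.93  1.39]
```

View pics/t8c.png

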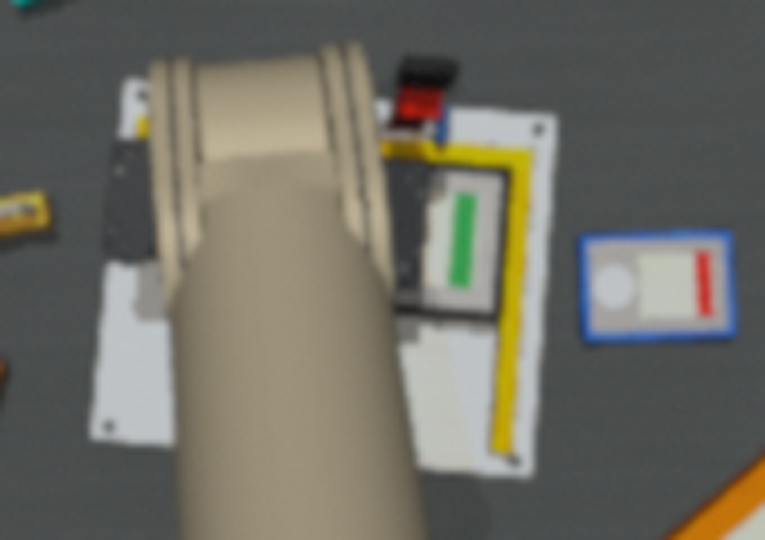

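```bash
python3 -m pendant '1 -1 0 0 0; 1 -1 0 0 0; 1 0 0 0 0'; python3 -m pendant '1 4 0 0 0; 1 8 0 0 0; 1 8 0 0 0; 0 0 -35 0 0; -1 0 -35 0 0; -1 -5 0 30 0; -1 -15 0 30 0; -1 -30 0 0 0; -1 -30 0 0 0; -1 0 0 0 0'; python3 -c "
from meas import *
tool()"
```

```text
clock: 11.55
tcp_pos: [0.583, 0.0755, 0.0188]
tool_rot: [[0.094, 0.001, -0.996], [0.996, 0.003, 0.094], [0.003, -1.0, -0.001]]
contact_force: [0.3, 10.4, -1.4]
grip_width: -0.0001
clock: 12.8
tcp_pos: [0.5171, 0.0162, 0.0887]
tool_rot: [[0.1, 0.0, -0.995], [0.995, -0.001, 0.1], [-0.001, -1.0, -0.0]]
contact_force: [-0.4, -0.1, 0.0]
grip_width: 0.0626
t 12.8 tcp jig mm [-111.1   90.5   88.7] toolx angle vs jig y deg -0.21 F [-0.4 -0.1  0. ] w 0.0626
[-0.44  0.22  0.36  1.92 -0.09  1.02  1.43]
```

```bash
python3 -m pendant '-1 -12 0 19 0; -1 0 0 0 0; -1 0 30 0 0; -1 0 30 0 0; -1 0 10 0 0; -1 0 0 0 0;-1 0 0 -3 0; -1 0 0 -3 0; -1 0 0 -3 0; -1 0 0 0 0'; python3 -m pendant '-1 0 0 -2 0; -1 0 0 -2 0; -1 0 0 -2 0; -1 0 0 0 0';python3 -c "
from meas import *
tool()"
```

```text
clock: 14.05
tcp_pos: [0.5065, 0.0076, 0.0188]
tool_rot: [[0.097, 0.001, -0.995], [0.995, 0.0, 0.097], [0.0, -1.0, -0.001]]
contact_force: [0.0, -0.6, -0.1]
grip_width: 0.0869
clock: 14.55
tcp_pos: [0.5122, 0.007, 0.0185]
tool_rot: [[0.097, 0.0, -0.995], [0.995, 0.0, 0.097], [0.0, -1.0, -0.0]]
contact_force: [1.0, 0.3, 0.2]
grip_width: 0.0871
t 14.55 tcp jig mm [-115.    80.8   18.5] toolx angle vs jig y deg -0.0 F [1.  0.3 0.2] w 0.0871
[-0.41  0.32  0.35  1.98 -0.14  0.87  1.49]
```

```bash
python3 -m pendant '-1 0 0 -1.5 0; -1 0 0 -1 0; -1 0 0 -1 0; -1 0 0 0 0'; python3 -m pendant '-1 0 0 -1 0; -1 0 0 -1 0; -1 0 0 0 0';python3 -c "
from meas import *
tool()"; python3 -m pendant '-1 0 0 8 0; -1 0 0 10 0; -1 0 -35 10 0; -1 0 -45 60 0; -1 0 -45 60 0; -1 0 -45 60 0; -1 30 0 50 0; -1 30 0 0 0; -1 0 0 0 0'; python3 -c "
from meas import *
tool(); f=grab('top','t9.png'); showdrive(f); im=f['image'][150:270,200:370]; cv2.imwrite('pics/t9c.png',cv2.resize(im,None,fx=4.5,fy=4.5,interpolation=cv2.INTER_CUBIC))"
```

```text
clock: 15.05
tcp_pos: [0.5152, 0.0067, 0.0184]
tool_rot: [[0.097, -0.001, -0.995], [0.995, 0.0, 0.097], [0.0, -1.0, 0.001]]
contact_force: [-1.5, -0.7, 1.3]
grip_width: 0.0868
clock: 15.42
tcp_pos: [0.5153, 0.0067, 0.018]
tool_rot: [[0.097, -0.005, -0.995], [0.995, 0.0, 0.097], [-0.0, -1.0, 0.005]]
contact_force: [-11.3, 2.2, 8.0]
grip_width: 0.0869
t 15.43 tcp jig mm [-112.    80.8   18. ] toolx angle vs jig y deg 0.0 F [-11.3   2.2   8. ] w 0.0869
[-0.4   0.33  0.34  1.97 -0.14  0.88  1.49]
clock: 16.55
tcp_pos: [0.2963, 0.0893, 0.1663]
tool_rot: [[0.094, 0.002, -0.996], [0.996, 0.001, 0.094], [0.001, -1.0, -0.002]]
contact_force: [-0.3, -0.6, 0.0]
grip_width: 0.0872
t 16.55 tcp jig mm [-338.   141.9  166.3] toolx angle vs jig y deg 0.17 F [-0.3 -0.6  0. ] w 0.0872
[-0.59 -0.38  0.12  2.27  0.05  1.24  0.98]
drive area 1435 jig [-0.0506  0.0736] ang -0.0004 size 0.092852436 0.13686608
drive area 1693 jig [-0.0517  0.0743] ang -0.0050 size 0.10395471 0.14614536
```

View pics/t9c.png

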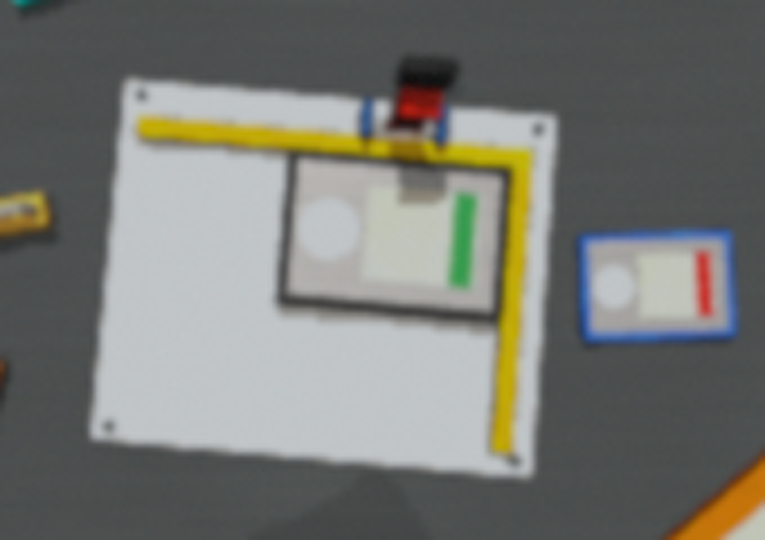

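The drive is seated: measured at jig (-51, 74) mm and about 0 rad, with the bar still up. Next I go over the bar to its far side with closed fingers.

```bash
python3 -m pendant '1 0 -40 0 0; 1 0 -40 0 0; 1 0 -30 -40 0; 1 -20 0 -45 0; 1 -24 0 -45 0; 1 -24 0 -45 0; 1 0 0 -45 0; 1 0 0 -40 0; 1 0 0 0 0' 20; python3 -c "
from meas import *
tool()
for a in (1.6,1.4,1.2,1.,.8,.6,.4,.2,.1,0): print(a,[round(v,1) for v in (18-162*np.cos(a)+5*np.sin(a)+9.5, 42+162*np.sin(a)+5*np.cos(a))])"
```

```text
clock: 17.73
tcp_pos: [0.5499, -0.0064, 0.2744]
tool_rot: [[0.099, -0.002, -0.995], [0.995, -0.003, 0.099], [-0.003, -1.0, 0.002]]
contact_force: [-0.4, -0.6, -0.6]
grip_width: 0.0054
t 17.73 tcp jig mm [-76.3  71.2 274.4] toolx angle vs jig y deg -0.12 F [-0.4 -0.6 -0.6] w 0.0054
[-0.47  0.14  0.45  1.6  -0.06  1.41  1.45]
1.6 [np.float64(37.2), np.float64(203.8)]
1.4 [np.float64(4.9), np.float64(202.5)]
1.2 [np.float64(-26.5), np.float64(194.8)]
1.0 [np.float64(-55.8), np.float64(181.0)]
0.8 [np.float64(-81.8), np.float64(161.7)]
0.6 [np.float64(-103.4), np.float64(137.6)]
0.4 [np.float64(-119.8), np.float64(109.7)]
0.2 [np.float64(-130.3), np.float64(79.1)]
0.1 [np.float64(-133.2), np.float64(63.1)]
0 [np.float64(-134.5), np.float64(47.0)]
```

```bash
python3 -m pendant '1 2 0 -35 0; 1 0 0 -35 0; 1 0 0 -35 0; 1 0 0 -36 0; 1 0 0 0 0'; python3 -c "
from meas import *
tool()
f=grab('scene','s10.png'); im=f['image'][60:250,150:420]; cv2.imwrite('pics/s10c.png',cv2.resize(im,None,fx=2.9,fy=2.9,interpolation=cv2.INTER_CUBIC))"
```

```text
clock: 18.35
tcp_pos: [0.6895, -0.0176, 0.2744]
tool_rot: [[0.098, -0.002, -0.995], [0.995, -0.002, 0.098], [-0.002, -1.0, 0.002]]
contact_force: [-0.5, 0.0, -0.1]
grip_width: 0.0005
t 18.35 tcp jig mm [ 63.8  73.5 274.4] toolx angle vs jig y deg -0.08 F [-0.5  0.  -0.1] w 0.0005
[-0.35  0.49  0.47  1.2  -0.21  1.51  1.56]
```

View pics/s10c.png

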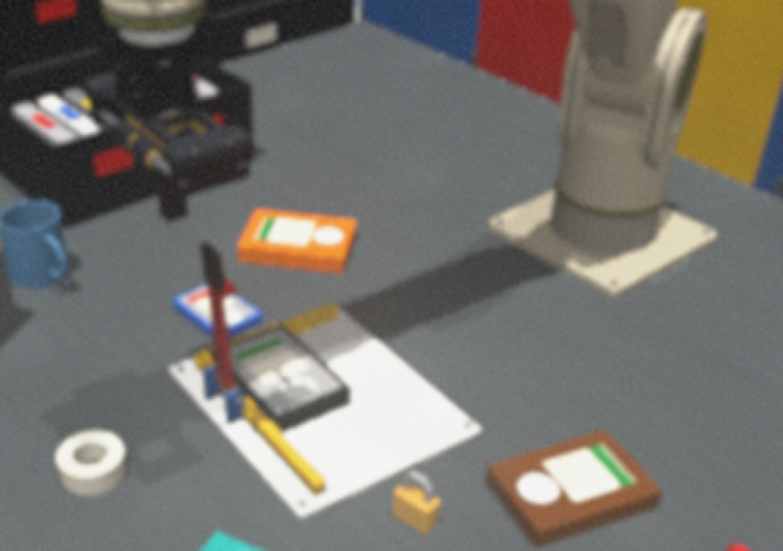

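```bash
python3 -m pendant '1 0 25 0 0; 1 0 25 0 0; 1 0 22 0 0; 1 0 0 0 0; 1 0 0 8 0; 1 0 0 -8 0; 1 0 0 0 0' ; python3 -c "
from meas import *
tool()"
```

```text
clock: 19.27
tcp_pos: [0.6898, -0.0163, 0.2048]
tool_rot: [[0.097, 0.001, -0.995], [0.995, 0.0, 0.097], [0.0, -1.0, -0.001]]
contact_force: [-0.1, 0.2, 0.5]
grip_width: 0.0002
t 19.27 tcp jig mm [ 63.9  74.8 204.8] toolx angle vs jig y deg 0.01 F [-0.1  0.2  0.5] w 0.0002
[-0.35  0.51  0.46  1.31 -0.22  1.37  1.57]
```

```bash
python3 -m pendant '1 0 0 -10 0; 1 0 0 -10 0; 1 0 0 -8 0; 1 0 0 -8 0; 1 0 0 -8 0; 1 0 0 -8 0; 1 0 0 -8 0' ; python3 -c "
from meas import *
tool()
f=grab('scene','s11.png'); im=f['image'][60:250,150:420]; cv2.imwrite('pics/s11c.png',cv2.resize(im,None,fx=2.9,fy=2.9,interpolation=cv2.INTER_CUBIC))"
```

```text
clock: 20.15
tcp_pos: [0.7494, -0.022, 0.204]
tool_rot: [[0.097, 0.0, -0.995], [0.995, 0.0, 0.097], [0.0, -1.0, -0.0]]
contact_force: [-0.9, -0.2, 0.1]
grip_width: 0.0004
t 20.15 tcp jig mm [123.8  74.9 204. ] toolx angle vs jig y deg 0.0 F [-0.9 -0.2  0.1] w 0.0004
[-0.29  0.66  0.45  1.1  -0.27  1.44  1.59]
```

View pics/s11c.png

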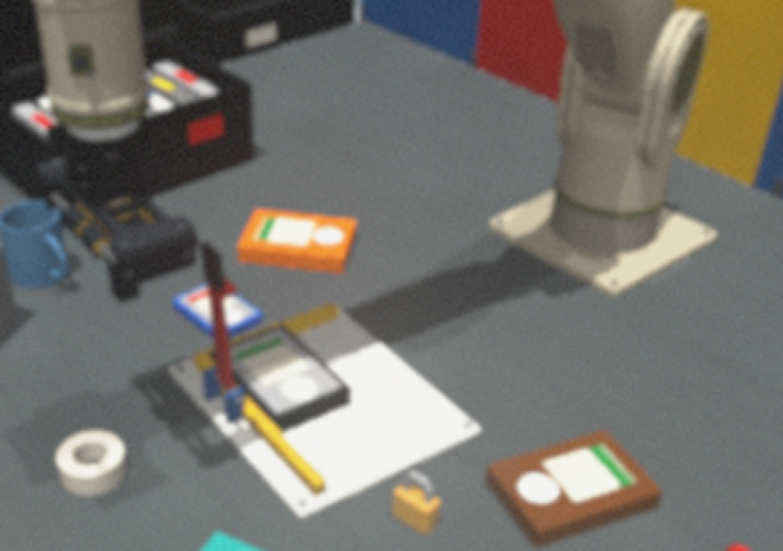

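I used the wrong sign: tool -z is jig +x, so that move went away from the bar. It touched nothing. Now pushing with +z.

```bash
python3 -m pendant '1 -1 0 20 0; 1 0 0 20 0; 1 0 0 20 0; 1 0 0 12 0; 1 0 0 8 0; 1 0 0 8 0; 1 0 0 8 0; 1 0 0 8 0; 1 0 0 8 0; 1 0 0 8 0' ; python3 -c "
from meas import *
tool()
f=grab('scene','s12.png'); im=f['image'][60:250,150:420]; cv2.imwrite('pics/s12c.png',cv2.resize(im,None,fx=2.9,fy=2.9,interpolation=cv2.INTER_CUBIC))"
```

```text
clock: 21.45
tcp_pos: [0.6288, -0.0114, 0.204]
tool_rot: [[0.097, -0.0, -0.995], [0.995, 0.0, 0.097], [0.0, -1.0, 0.0]]
contact_force: [1.2, 0.1, 0.7]
grip_width: 0.0002
t 21.45 tcp jig mm [  2.8  73.8 204. ] toolx angle vs jig y deg 0.0 F [1.2 0.1 0.7] w 0.0002
[-0.41  0.37  0.46  1.5  -0.17  1.31  1.54]
```

View pics/s12c.png

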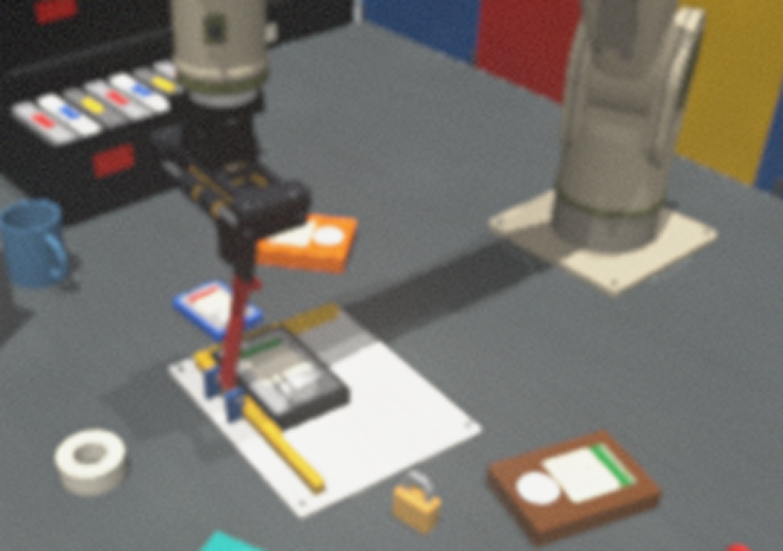

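```bash
python3 -m pendant '1 0 3 10 0; 1 0 3 10 0; 1 0 3 9 0; 1 0 4.5 10 0; 1 0 4.5 10 0; 1 0 5 9 0; 1 0 6 9 0; 1 0 6.5 9 0; 1 0 7 8 0; 1 0 0 0 0' ; python3 -c "
from meas import *
tool()
f=grab('scene','s13.png'); im=f['image'][60:250,150:420]; cv2.imwrite('pics/s13c.png',cv2.resize(im,None,fx=2.9,fy=2.9,interpolation=cv2.INTER_CUBIC))"
```

```text
clock: 22.75
tcp_pos: [0.5449, -0.0032, 0.1609]
tool_rot: [[0.096, -0.001, -0.995], [0.995, 0.0, 0.096], [0.0, -1.0, 0.001]]
contact_force: [0.8, 0.5, 0.5]
grip_width: 0.0007
t 22.75 tcp jig mm [-81.6  73.8 160.9] toolx angle vs jig y deg 0.01 F [0.8 0.5 0.5] w 0.0007
[-0.48  0.21  0.45  1.78 -0.1   1.18  1.48]
```

View pics/s13c.png

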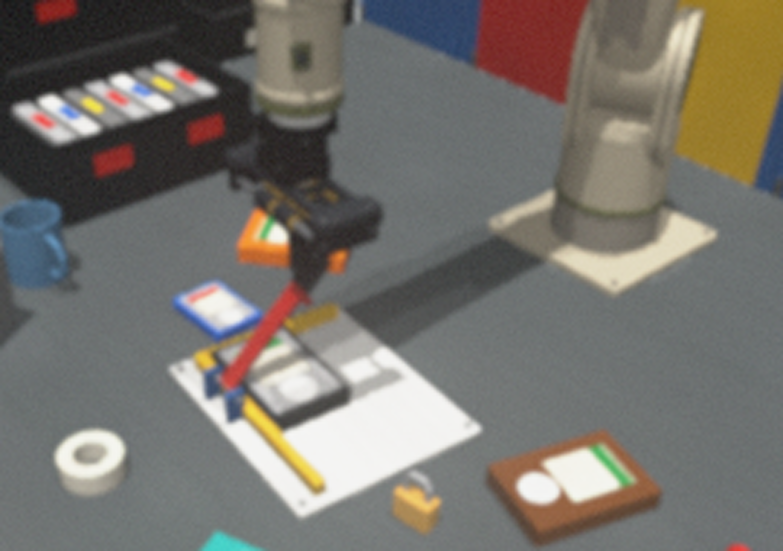

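```bash
python3 -m pendant '1 0 7.5 7.5 0; 1 0 8 7 0; 1 0 8 7 0; 1 0 9 6 0; 1 0 9 5.5 0; 1 0 10 5 0; 1 0 10 4 0; 1 0 10 3.5 0; 1 0 10.5 3 0; 1 0 0 0 0' ; python3 -c "
from meas import *
tool()
f=grab('scene','s14.png'); im=f['image'][60:250,150:420]; cv2.imwrite('pics/s14c.png',cv2.resize(im,None,fx=2.9,fy=2.9,interpolation=cv2.INTER_CUBIC))"
```

```text
clock: 24.05
tcp_pos: [0.4967, 0.0013, 0.0786]
tool_rot: [[0.097, -0.002, -0.995], [0.995, -0.0, 0.097], [-0.0, -1.0, 0.002]]
contact_force: [-0.2, 0.5, -0.7]
grip_width: 0.0005
t 24.05 tcp jig mm [-129.9   73.7   78.6] toolx angle vs jig y deg 0.0 F [-0.2  0.5 -0.7] w 0.0005
[-0.49  0.19  0.44  1.98 -0.1   0.99  1.47]
```

View pics/s14c.png

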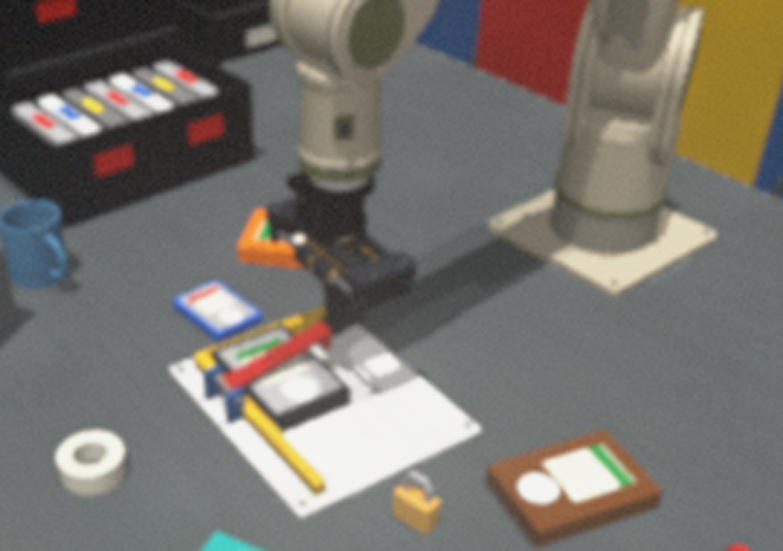

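```bash
python3 -m pendant '1 0 6 1.5 0; 1 0 6 1.5 0; 1 0 6 1 0; 1 0 5 0.5 0; 1 0 4 0 0; 1 0 2 0 0; 1 0 0 0 0' ; python3 -m pendant '1 0 1.5 0 0; 1 0 1.5 0 0; 1 0 0 0 0'
```

```text
clock: 24.98
tcp_pos: [0.493, 0.0017, 0.0504]
tool_rot: [[0.097, -0.0, -0.995], [0.995, -0.0, 0.097], [-0.0, -1.0, 0.0]]
contact_force: [0.4, -0.2, -0.5]
grip_width: 0.0004
clock: 25.35
tcp_pos: [0.493, 0.0018, 0.0475]
tool_rot: [[0.097, 0.0, -0.995], [0.995, 0.0, 0.097], [0.0, -1.0, -0.0]]
contact_force: [0.5, -0.1, -0.3]
grip_width: 0.0004
```

```bash
python3 -m pendant '1 0 1 0 0; 1 0 0 0 0' ; python3 -m pendant '1 0 1 0 0; 1 0 0 0 0'; python3 -m pendant '1 0 0.7 0 0; 1 0 0 0 0'
```

```text
clock: 25.6
tcp_pos: [0.4931, 0.0019, 0.0472]
tool_rot: [[0.097, -0.0, -0.995], [0.995, 0.001, 0.097], [0.001, -1.0, 0.0]]
contact_force: [-5.0, 0.2, 12.1]
grip_width: 0.0005
clock: 25.85
tcp_pos: [0.4932, 0.0018, 0.047]
tool_rot: [[0.097, -0.0, -0.995], [0.995, 0.001, 0.097], [0.001, -1.0, 0.0]]
contact_force: [-10.3, -0.2, 21.6]
grip_width: 0.0005
clock: 26.1
tcp_pos: [0.4932, 0.0018, 0.0468]
tool_rot: [[0.097, -0.0, -0.995], [0.995, 0.001, 0.097], [0.001, -1.0, 0.0]]
contact_force: [-12.7, -0.8, 30.3]
grip_width: 0.0005
```

The stop is hard at z = 47 mm, which is exactly the shut height. Next I lift straight off, move away and check.

```bash
python3 -m pendant '1 0 -2 0 0; 1 0 -10 0 0; 1 0 -25 0 0; 1 0 -40 0 0; 1 0 -40 40 0; 1 0 0 50 0; 1 40 0 50 0; 1 40 0 40 0; 1 30 0 0 0; 1 0 0 0 0'; python3 -c "
from meas import *
tool(); f=grab('top','t15.png'); showdrive(f); im=f['image'][150:270,200:370]; cv2.imwrite('pics/t15c.png',cv2.resize(im,None,fx=4.5,fy=4.5,interpolation=cv2.INTER_CUBIC))
f=grab('scene','s15.png'); im=f['image'][120:240,190:330]; cv2.imwrite('pics/s15c.png',cv2.resize(im,None,fx=5,fy=5,interpolation=cv2.INTER_CUBIC))"
```

```text
clock: 27.35
tcp_pos: [0.3255, 0.129, 0.1624]
tool_rot: [[0.093, 0.001, -0.996], [0.996, 0.0, 0.093], [0.0, -1.0, -0.001]]
contact_force: [-0.0, -0.5, -0.3]
grip_width: 0.0005
t 27.35 tcp jig mm [-312.7  184.3  162.4] toolx angle vs jig y deg 0.18 F [-0.  -0.5 -0.3] w 0.0005
[-0.69 -0.26  0.16  2.2   0.04  1.2   0.92]
```

View pics/t15c.png

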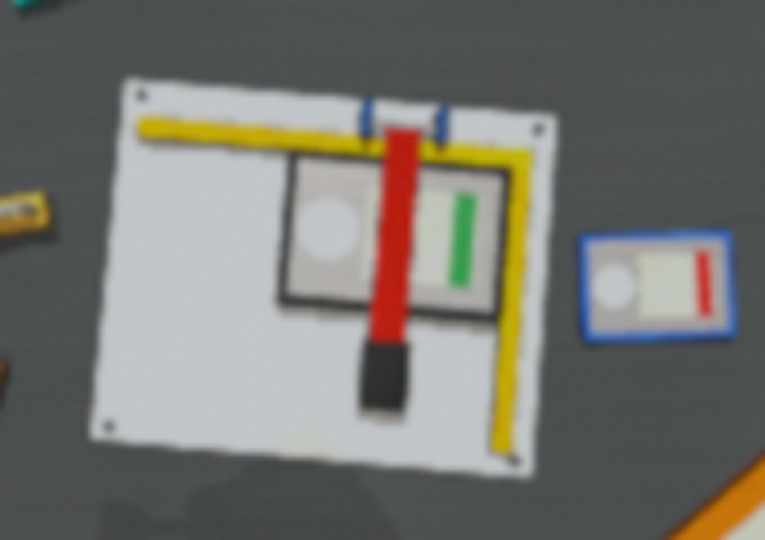

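View pics/s15c.png

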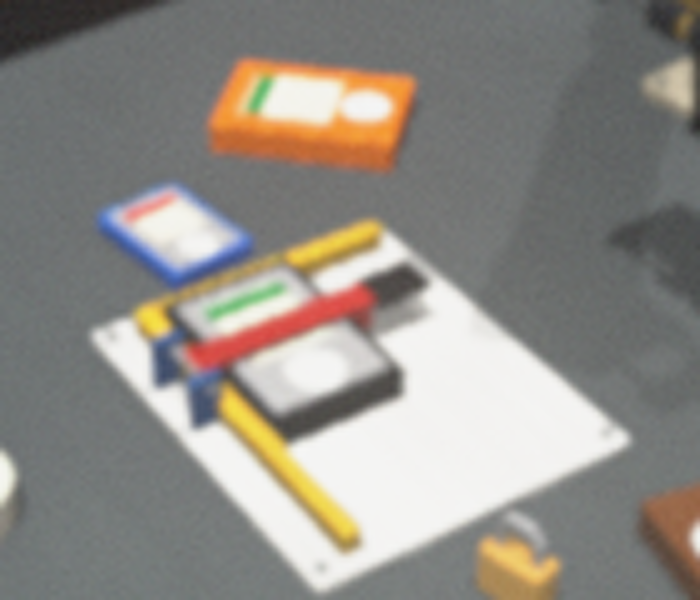

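The bar is level over the drive with its nose in front of it, at (370,315) in the scene crop. The drive's corners sit at the same pixels as in the seated view, and nothing else has shifted. Handing in.

```bash
python3 -c "
from cell import manip
print(manip.close_job())"
```

```text
the job is handed in; nothing more can be done
None
```

I slid the drive flush against both yellow fences, then swung the red bar shut over it and handed the job in at about 27 s of the 61 s allowed. No verdict was reported.

- **Seating the drive:** I pushed it to the far fence with open fingers, then to the side fence with closed fingers, then squared it again on the far fence. I felt 10–15 N of reaction at each stop. With the bar still up, the camera put the drive at about (-51, 74) mm in the jig frame, within 0.005 rad of square.
- **Closing the bar:** I pushed the tab through its arc until it met a hard stop at z = 47 mm, which is the shut height. I pressed it there with about 30 N of vertical force (about 33 N in total).
- **Last checks:** The final pictures show the bar level with its nose in front of the drive. The drive's corners are at the same pixels as before the bar closed, and the bystanders in view look unmoved. The arm was clear and reading about 0 N.
- **What went wrong or could not be checked:**
  - One row set had the wrong sign, so the arm moved away from the bar before I corrected it. It touched nothing.
  - The automatic drive outline gave no result once the bar crossed the drive, so that last check was by eye.

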